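# Clamp the syrup jar with the ratchet wrench

## Task

Two small bench presses stand on the worktop, each with a ratchet wrench on top. Take the wrench of the press that holds the glass syrup jar and swing it back and forth between its stop pins (it drives clockwise seen from above and slips freely on the way back) until the screw is fully home and the press plate sits on the jar's lid, then let go of it. Leave the other press, over the steel dosing cup, as it is.

Things in the scene. Friction and masses are not known exactly. Their poses are not given: they have to be found in the camera images.
- syrup_grip (a point): Where to grip the wrench on the press holding the glass syrup jar (dark lid): centre of its blue sleeve, 20 mm wide, 18 high, 85 long, space all round. The level bar turns about the upright axis syrup_axis, this point 135 mm out at equal height; point x points along it to the axis. It swings 0.45 rad either way of mid, between stop pins, starts within 0.40 of mid, and stays where left.
- syrup_axis (a point): Centre of the wrench head of the syrup-jar press, on the upright axis of screw and wrench, 165 mm above the worktop. Orientation is the press's: x to its rear, z up; at mid swing the wrench points along -x. Fixed press: grey base 130 x 140 mm, two columns, bridge; pins and head up to 182 mm. Apart from the wrench nothing above the base is over 80 mm from the axis.
- syrup_nut (a joint): Screw turn of the syrup-jar press, rad, growing clockwise from above. Starts 0.3 to 0.9; 2.0 is its stop, fully home, plate on the lid (4 mm per rad). Turns only with clockwise wrench strokes (about 0.2 N m), after up to 0.27 rad of idle travel (24 teeth); stays on the counter-clockwise return, where the wrench slips (0.1 N m). A full swing gains 0.55 to 0.9.
- cup_nut (a joint): The same for the other, like press, which stands over a steel dosing cup on the other side of the bench. Starts between 0 and 0.3; to be left alone.

How it is judged:
At the end, for the whole second after the job is handed in: The screw of the syrup-jar press is fully home (within 10 degrees of its stop, plate on the lid) and at rest, the wrench has been let go, and the screw of the other press has not been tightened (value of joint syrup_nut above 1.82 rad and velocity of joint syrup_nut below 0.05 rad/s and value of joint cup_nut below 0.5 rad); the robot touches nothing.
It fails at once if the other press is tightened (value of joint cup_nut above 0.5 rad).
It also fails if it takes over 54 s, if anything falls off the work surface, if the arm or the gripper's body presses on something with over 40 N, if the wrist force passes 120 N, or if a joint passes its speed limit or range.

## Robot

A 6-joint arm with a two-finger parallel gripper is mounted at the origin on a cart in front of the work surface, level with it; the furniture and walls round the work are solid. World frame = base frame: x ahead of the robot, y to its left, z up, the work surface at z = 0. Lengths are in m, angles in rad, forces in N, time in s.
With the tool pointing down it reaches from about 0.35 to 0.8 m from the base axis. Payload 7.3 kg.
Tool frame: the origin (TCP) lies midway between the tips of the shut fingers; the grasp point (between the pads) lies arm.pinch_z behind it (arm.pinch_z is the distance from the TCP to the grasp point, in m); z points along the fingers, y is the direction in which the jaws open and shut (so a half turn about z gives the same grasp; the last joint's range is limited). The gripper opens to 85 mm and grips with 20 to 120 N. Pads are 22 mm wide; open, the fingers measure 114 mm over their backs; the gripper's body (76 mm by 85 mm) begins 54 mm behind the grasp point. The pads swing forward as they close: fully open they stand 13 mm farther back than shut.
Start: joints at [1.083, 0.342, 1.524, -0, 1.275, -0.146], TCP at [0.176, 0.495, 0.231] pointing down, gripper open.
Joint ranges: [-2.53, 2.53], [-0.77, 2.02], [0.04, 2.7], [-1, 4.14], [0.28, 2.66], [-3.11, 3.11]. Speed limits (rad/s): [2.57, 2.57, 3.14, 3.14, 3.14, 3.14].

## Interface

Orientations are given as a rotation vector (axis times angle).
In Python, from rig import arm, imaging, ticket gives the robot as it stands. The module is installed in compiled form; this text tells all that it offers.
- The arm moves only by the shell command python3 -m crank 'ROWS' [FORCE]. ROWS is JSON, one flat list of numbers, 7 for each row, row after row: the shift along the tool's x, y, z in m, then the turn, a rotation vector about the tool's x, y, z in rad, then the opening, from 0 (shut) to 1 (fully open). In form: [dx, dy, dz, rx, ry, rz, claw, dx, dy, dz, rx, ry, rz, claw, ...]. A call has 1 to 12 rows; each row is the pose to reach, as a shift and turn from the pose commanded when the call began, along the tool's axes at that moment; what a row does not reach only later rows make up. A row lasts 1/8 s, in which the tool goes at most 62.5 mm and 10.7 degrees, less where a joint would pass 70% of its speed; a pose out of reach is approached as far as the arm can. A call with a gripper value outside its range is refused whole. The fingers move at their own pace and stop on an object; FORCE is the grip in N (left out, the last holds). Time passes only in rows, so rows that repeat a pose let the fingers close. It gives the time, the measured TCP pose, the force and the opening at its end, in the units of the state.
- arm.get_state(): the state, without advancing time (a new reading comes with each control period).
- imaging.capture(name): name is "side" or "top"; returns (picture, depth): 420x560x3 uint8, red, green, blue; 420x560 float32, m along the optical axis (not along the pixel's ray), 0 where there is no reading.
- imaging.camera_model(name): a dict with "K" (3x3 intrinsics, pixels), "R" (3x3) and "t" (3): a world point X has camera coordinates R X + t. Camera axes: x right, y down, z forward; pixel columns grow to the right and rows downward; lengths in m; the calibration is good to about 2 mm. A picture is of the moment at which its call begins. camera_model takes no time and is no camera call.
- ticket.finish_job(): hands the job in, once; it reports no verdict.
The state is a dict: "time": time; "q": joint angles; "qvel": joint speeds; "joint_efforts": joint torques, N m; "eef_pos": TCP position; "tcp_rot": TCP orientation; "force": force on the tool from outside, world axes, zero at the start; "ft_torque": the same for the moment, N m; "finger_gap": finger opening in m.
Only numpy, scipy, OpenCV 4.12 (cv2) and the standard library are available. Lean on these libraries where they do the work, as an engineer would, in place of code of your own. Each camera call takes 0.05 s, during which the arm holds its last target.

## Working session

There is one attempt and no reset: what is moved stays moved. The work goes in short steps, Python scripts to look and compute and a shell command to move; the robot and the scene stay as the last step left them, time stands still between calls to the robot, and variables do not carry over. Pictures are saved under pics/ and viewed, and the job is handed in when it is done.

```bash
mkdir -p pics; python3 - <<'E'
from rig import arm, imaging
import cv2,numpy as np
print(arm.get_state(), arm.pinch_z)
for n in ("side","top"):
    p,d=imaging.capture(n); cv2.imwrite(f"pics/{n}0.png",p[:,:,::-1]); np.savez(f"{n}0.npz",p=p,d=d)
    m=imaging.camera_model(n); print(n,m, -m["R"].T@m["t"])
E
```

```text
{'time': 0.0, 'q': array([ 1.08297170e+00,  3.42728597e-01,  1.52504182e+00,  1.12254119e-05,
        1.27542249e+00, -1.45984571e-01]), 'qvel': array([ 0.00080069, -0.00135099,  0.00023685,  0.00026784, -0.00010419,
        0.00131321]), 'joint_efforts': array([ 2.60541332e-03, -4.33675647e+01, -2.46015537e+01,  2.38251369e-04,
        7.82418880e-03, -6.71426989e-06]), 'eef_pos': array([0.17576088, 0.49426048, 0.23061427]), 'tcp_rot': array([-5.34268849e-01, -3.09531232e+00,  2.38285739e-03]), 'force': array([ 0.01248824,  0.05404959, -0.43243615]), 'ft_torque': array([ 0.01295829, -0.00700591,  0.00146282]), 'finger_gap': 0.0854197868582487} 0.0187
side {'K': array([[396.42220065,   0.        , 279.27412854],
       [  0.        , 396.42220065, 211.27589681],
       [  0.        ,   0.        ,   1.        ]]), 'R': array([[-0.99102222, -0.13234448,  0.01897078],
       [-0.0790057 ,  0.46523046, -0.8816568 ],
       [ 0.10785662, -0.87524028, -0.4715097 ]]), 't': array([0.52767811, 0.20552579, 0.8659709 ])} [0.44577775 0.73215104 0.57950642]
top {'K': array([[459.70324624,   0.        , 274.43036999],
       [  0.        , 459.70324624, 207.38977802],
       [  0.        ,   0.        ,   1.        ]]), 'R': array([[-0.02354704, -0.99946516,  0.02269216],
       [-0.98964081,  0.0200881 , -0.14215319],
       [ 0.14162132, -0.02580437, -0.98958453]]), 't': array([-0.0131591 ,  0.56691445,  1.17599329])} [0.3941861  0.00580548 1.24463207]
```

View pics/side0.png

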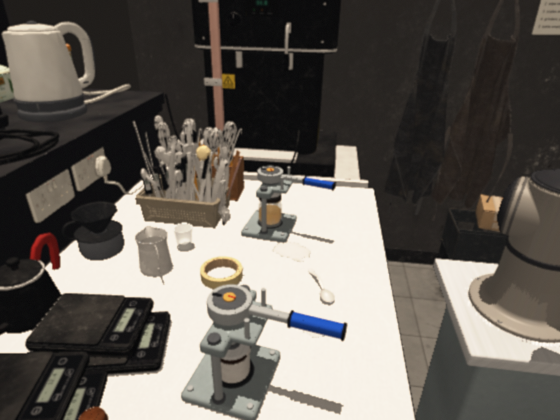

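View pics/top0.png

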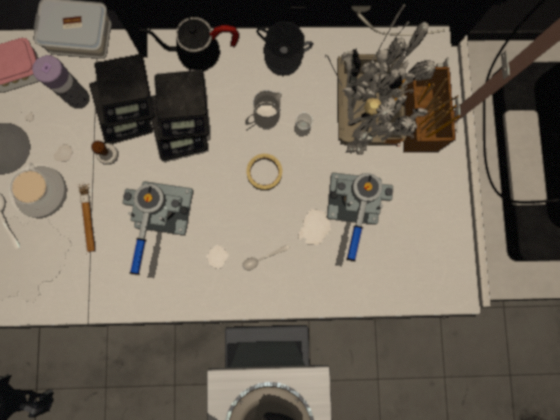

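```bash
python3 - <<'E'
import cv2,numpy as np
a=cv2.imread("pics/side0.png")
x=cv2.resize(a[280:415,175:355],(800,600),interpolation=cv2.INTER_CUBIC)
y=cv2.resize(a[155:245,230:350],(800,600),interpolation=cv2.INTER_CUBIC)
z=np.hstack([cv2.resize(x,(400,300)),cv2.resize(y,(400,300))])
b=cv2.imread("pics/top0.png")
w=np.hstack([cv2.resize(b[170:290,110:210],(400,300)),cv2.resize(b[160:280,310:410],(400,300))])
cv2.imwrite("pics/zoom.png",np.vstack([z,w]))
E
```

```text
(no output)
```

View pics/zoom.png

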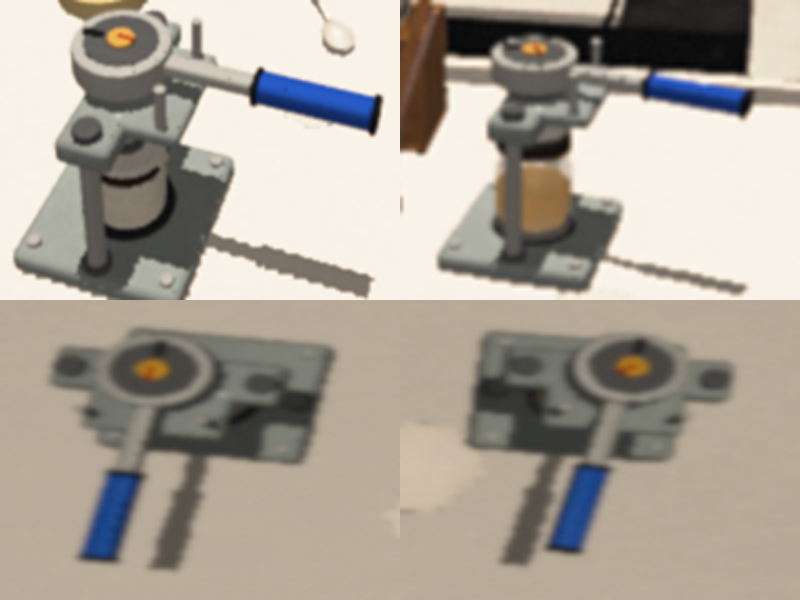

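The near press in the side view (around 235,340; left in the top view) holds a grey steel cup. The far one (268,205 in side; 362,200 in top) holds an amber jar with a dark lid, so it is the target. Next I measure it.

```bash
cat > h.py <<'E'
import cv2,numpy as np
from rig import imaging
def comps(p,lo,hi,amin):
    h=cv2.cvtColor(p,cv2.COLOR_RGB2HSV); m=cv2.inRange(h,lo,hi)
    n,l,s,c=cv2.connectedComponentsWithStats(m)
    return [(l==i) for i in range(1,n) if s[i,4]>=amin]
def ray(n,uv):
    m=imaging.camera_model(n); R,t,K=m["R"],m["t"],m["K"]
    return -R.T@t, R.T@np.linalg.inv(K)@np.array([uv[0],uv[1],1.])
def plane(n,uv,z):
    o,d=ray(n,uv); return o+d*(z-o[2])/d[2]
def tri(u1,u2):
    o1,d1=ray("side",u1);o2,d2=ray("top",u2)
    s=np.linalg.lstsq(np.c_[d1,-d2],o2-o1,rcond=None)[0]
    a,b=o1+s[0]*d1,o2+s[1]*d2
    return (a+b)/2,np.linalg.norm(a-b)
def cen(m):
    ys,xs=np.nonzero(m); r=cv2.minAreaRect(np.c_[xs,ys].astype(np.float32)); return np.array([xs.mean(),ys.mean()]),r,len(xs)
def ptsd(n,m,d):
    ys,xs=np.nonzero(m&(d>0)); mm=imaging.camera_model(n)
    z=d[ys,xs]; c=np.linalg.inv(mm["K"])@np.vstack([xs*z,ys*z,z]); return (mm["R"].T@(c-mm["t"][:,None])).T
E
python3 - <<'E'
from h import *
for nm,lo,hi,am in (("blue",(105,120,60),(130,255,255),60),("orange",(8,150,120),(28,255,255),8)):
  for n in("side","top"):
    f=np.load(f"{n}0.npz")
    for m in comps(f["p"],lo,hi,am):
        c,r,k=cen(m); q=ptsd(n,m,f["d"]); print(nm,n,c.round(1),k,r,"depth med",np.median(q,0).round(4),"z rng",np.percentile(q[:,2],[5,95]).round(3), "plane.165",plane(n,c,.165).round(4))
E
```

```text
blue side [318.4 182.6] 176 ((318.23602294921875, 182.45201110839844), (29.247772216796875, 6.350433826446533), 10.30484676361084) depth med [ 0.4623 -0.2011  0.1698] z rng [0.162 0.174] plane.165 [ 0.4619 -0.2093  0.165 ]
blue side [316.3 324.5] 740 ((316.1470947265625, 324.4117736816406), (53.84291076660156, 13.824529647827148), 14.03624439239502) depth med [0.4414 0.3043 0.1718] z rng [0.162 0.174] plane.165 [0.4417 0.2987 0.165 ]
blue top [354.1 242.9] 225 ((354.15289306640625, 242.81178283691406), (6.724843502044678, 32.97342300415039), 12.52880859375) depth med [ 0.4598 -0.2066  0.1729] z rng [0.169 0.176] plane.165 [ 0.4605 -0.2082  0.165 ]
blue top [137.3 256.1] 237 ((137.4038543701172, 255.98077392578125), (7.0601806640625, 33.535858154296875), 11.309932708740234) depth med [0.4408 0.2964 0.173 ] z rng [0.169 0.176] plane.165 [0.441  0.2987 0.165 ]
orange side [228.6  78.7] 78 ((228.0, 80.5), (13.0, 12.0), 90.0) depth med [ 0.8227 -0.7489  0.3197] z rng [0.297 0.332] plane.165 [ 1.0497 -1.6145  0.165 ]
orange side [230.9 164.4] 12 ((231.0, 164.0), (4.0, 2.0), 90.0) depth med
[... 392 characters left out ...]
 ]
orange side [228.9 296.7] 82 ((228.75, 296.75), (9.192387580871582, 9.899495124816895), 45.0) depth med [0.5759 0.2765 0.1799] z rng [0.179 0.181] plane.165 [0.5812 0.2589 0.165 ]
orange top [367.7 186.1] 48 ((367.5, 186.5), (7.0, 7.0), 90.0) depth med [ 0.5929 -0.2442  0.1801] z rng [0.175 0.184] plane.165 [ 0.5957 -0.2474  0.165 ]
orange top [147.6 197.4] 52 ((147.5, 197.5), (7.0, 7.0), 90.0) depth med [0.5763 0.2729 0.18  ] z rng [0.177 0.183] plane.165 [0.5787 0.2772 0.165 ]
orange top [ 87.3 226.3] 221 ((87.33277130126953, 226.0784912109375), (46.619659423828125, 5.08259391784668), 83.2901611328125) depth med [0.5279 0.4744 0.0122] z rng [0.008 0.016] plane.165 [0.513  0.4161 0.165 ]
```

```bash
python3 - <<'E'
from h import *
print("sleeve tri",tri((318.4,182.6),(354.1,242.9)))
print("axis tri",tri((269.8,169.1),(367.7,186.1)))
f=np.load("top0.npz"); m=np.zeros((420,560),bool); m[165:235,320:400]=1
q=ptsd("top",m,f["d"]); print(np.histogram(q[:,2],bins=np.arange(-.01,.2,.01)))
for lo,hi in((.008,.03),(.12,.152)):
    s=q[(q[:,2]>lo)&(q[:,2]<hi)]; print(len(s),cv2.minAreaRect((s[:,:2]*1000).astype(np.float32)),s.mean(0), s.min(0),s.max(0))
im=cv2.resize(f["p"][160:270,310:410,::-1],(700,600) if 0 else (545,600),interpolation=cv2.INTER_CUBIC); im=cv2.convertScaleAbs(im,alpha=1.6,beta=20); cv2.imwrite("pics/z2.png",im)
E
```

```text
sleeve tri (array([ 0.46109274, -0.20800897,  0.16557977]), np.float64(0.0015162951424192018))
axis tri (array([ 0.593618  , -0.24420175,  0.17880998]), np.float64(0.0008537780139798975))
(array([1912,  914,  786,  117,    6,   10,   10,    2,    3,    1,    0,
          0,    0,    1,   86,  678,   97,  140,  756,   57]), array([-0.01,  0.  ,  0.01,  0.02,  0.03,  0.04,  0.05,  0.06,  0.07,
        0.08,  0.09,  0.1 ,  0.11,  0.12,  0.13,  0.14,  0.15,  0.16,
        0.17,  0.18,  0.19]))
922 ((592.6321411132812, -244.0413818359375), (140.61984252929688, 130.53611755371094), 82.0579833984375) [ 0.57715728 -0.21693621  0.01676066] [ 0.51947335 -0.32085527  0.00802829] [ 0.66288719 -0.16761767  0.02899334]
803 ((574.1130981445312, -241.77081298828125), (140.5640411376953, 77.65383911132812), 82.38197326660156) [ 0.57339331 -0.23733514  0.14360794] [ 0.53085873 -0.31328317  0.12764965] [ 0.62125606 -0.1730823   0.15192968]
```

View pics/z2.png

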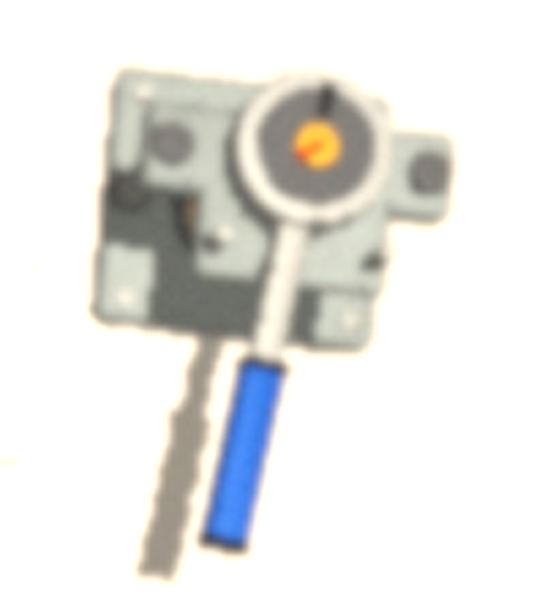

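```bash
cat > g.py <<'E'
import numpy as np
from scipy.spatial.transform import Rotation as Ro
from rig import arm
np.set_printoptions(suppress=True)
A=np.array([.593,-.2438]); R=.135
def rows(wps):
    s=arm.get_state(); R0=Ro.from_rotvec(s["tcp_rot"]); p0=s["eef_pos"]
    print("t",s["time"],"pos",p0.round(4),"head",head(s),"F",s["force"].round(1),"gap",s["finger_gap"])
    for x,y,z,h in wps:
        c,sn=np.cos(h),np.sin(h)
        T=Ro.from_matrix(np.array([[c,sn,0],[sn,-c,0],[0,0,-1.]]))
        print(np.r_[R0.inv().apply(np.array([x,y,z])-p0),(R0.inv()*T).as_rotvec()].round(4).tolist())
def head(s):
    x=Ro.from_rotvec(s["tcp_rot"]).apply([1,0,0]); return round(float(np.arctan2(x[1],x[0]))%(2*np.pi),4)
def ph(phi,z=.1465,r=R): return (A[0]+r*np.cos(phi),A[1]+r*np.sin(phi),z,phi)
E
python3 - <<'E'
from g import *
print(ph(2.878)); rows([(.30,.32,.25,2.84),(.41,.15,.25,2.86),ph(2.878,.24),ph(2.878)])
E
```

```text
(np.float64(0.4626628808184578), np.float64(-0.20862564338247996), 0.1465, 2.878)
t 0.1 pos [0.1758 0.4943 0.2307] head 2.7998 F [ 0.4 -0.1  0.4] gap 0.08545903845269696
[-0.1755, -0.1226, -0.0192, -0.0013, -0.0002, -0.0402]
[-0.3361, -0.2459, -0.019, -0.0013, -0.0003, -0.0602]
[-0.5059, -0.5662, -0.0086, -0.0013, -0.0003, -0.0782]
[-0.5059, -0.566, 0.0849, -0.0013, -0.0003, -0.0782]
```

```bash
python3 -m crank '[-0.06,-0.04,-0.02,0,0,-0.01,1, -0.11,-0.08,-0.02,0,0,-0.03,1, -0.16,-0.115,-0.02,0,0,-0.04,0.6, -0.21,-0.15,-0.02,0,0,-0.04,0.6, -0.26,-0.185,-0.02,0,0,-0.05,0.6, -0.31,-0.22,-0.02,0,0,-0.05,0.6, -0.34,-0.26,-0.02,0,0,-0.06,0.6, -0.365,-0.31,-0.02,0,0,-0.06,0.6, -0.39,-0.36,-0.02,0,0,-0.07,0.6, -0.42,-0.41,-0.02,0,0,-0.07,0.6, -0.45,-0.46,-0.015,0,0,-0.078,0.6, -0.48,-0.51,-0.01,0,0,-0.078,0.6]' 30
python3 - <<'E'
from g import *
rows([ph(2.878,.22),ph(2.878)])
E
```

```text
time: 1.6
eef_pos: [0.4572, -0.1486, 0.241]
tcp_rot: [0.413, 3.114, 0.0]
force: [1.0, 1.0, 0.0]
finger_gap: 0.0511
t 1.6 pos [ 0.4572 -0.1486  0.241 ] head 2.8776 F [1. 1. 0.] gap 0.05111687110116505
[-0.0209, -0.0565, 0.021, 0.0003, -0.0, -0.0004]
[-0.0209, -0.0565, 0.0945, 0.0003, -0.0, -0.0004]
```

```bash
python3 -m crank '[-0.026,-0.056,0.0,0,0,0,0.6, -0.026,-0.056,0.0,0,0,0,0.6, -0.026,-0.056,0.0,0,0,0,0.6]'
python3 - <<'E'
from g import *
from h import *
rows([ph(2.878,.19),ph(2.878)])
for n in("side","top"):
    p,d=imaging.capture(n); cv2.imwrite(f"pics/{n}1.png",p[:,:,::-1])
E
```

```text
time: 1.98
eef_pos: [0.4673, -0.2073, 0.2407]
tcp_rot: [-0.414, -3.113, -0.002]
force: [0.1, 0.8, -0.2]
finger_gap: 0.0512
t 1.975 pos [ 0.4673 -0.2073  0.2407] head 2.877 F [ 0.1  0.8 -0.2] gap 0.05118820103013027
[0.0041, -0.0025, 0.0507, 0.0009, -0.0015, -0.001]
[0.004, -0.0026, 0.0942, 0.0009, -0.0015, -0.001]
```

View pics/side1.png

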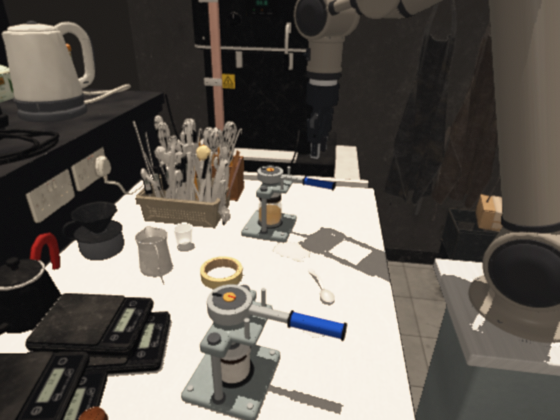

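The gripper (tips near 316,155) hovers directly above the target's blue sleeve (318,183), and nothing has moved. I'll go down and close.

```bash
python3 -m crank '[0.004,-0.0025,0.03,0.001,-0.0015,-0.001,0.6, 0.004,-0.0025,0.065,0.001,-0.0015,-0.001,0.6, 0.004,-0.0025,0.094,0.001,-0.0015,-0.001,0.6, 0.004,-0.0025,0.094,0.001,-0.0015,-0.001,0.6]'
python3 - <<'E'
from g import *
rows([ph(2.878)])
E
python3 -m crank '[0,0,0,0,0,0,0, 0,0,0,0,0,0,0, 0,0,0,0,0,0,0, 0,0,0,0,0,0,0]' 30
python3 - <<'E'
from g import *
from h import *
rows([ph(3.0),ph(3.1),ph(3.2),ph(3.3),ph(3.42)])
for n in("side","top"):
    p,d=imaging.capture(n); cv2.imwrite(f"pics/{n}2.png",p[:,:,::-1])
a=cv2.imread("pics/side2.png")[120:250,220:380];b=cv2.imread("pics/top2.png")[160:290,290:450]
cv2.imwrite("pics/z3.png",np.hstack([cv2.resize(a,(400,325)),cv2.resize(b,(400,325))]))
E
```

```text
time: 2.58
eef_pos: [0.4622, -0.207, 0.146]
tcp_rot: [-0.408, -3.112, -0.001]
force: [0.4, -0.9, 0.5]
finger_gap: 0.0511
t 2.575 pos [ 0.4622 -0.207   0.146 ] head 2.8807 F [ 0.4 -0.9  0.5] gap 0.051110647908371255
[-0.0009, -0.0015, -0.0005, 0.0005, -0.0026, 0.0027]
time: 3.08
eef_pos: [0.464, -0.2093, 0.1489]
tcp_rot: [0.411, 3.11, -0.004]
force: [0.4, 1.3, 7.6]
finger_gap: 0.0193
t 3.075 pos [ 0.464  -0.2093  0.1489] head 2.8789 F [0.4 1.3 7.6] gap 0.019286282983557935
[0.0005, -0.0161, 0.0024, -0.002, 0.0044, -0.1211]
[-0.0018, -0.0294, 0.0024, -0.0022, 0.0043, -0.2211]
[-0.0054, -0.0424, 0.0025, -0.0024, 0.0042, -0.3211]
[-0.0103, -0.055, 0.0025, -0.0026, 0.0041, -0.4211]
[-0.0178, -0.0693, 0.0026, -0.0029, 0.0039, -0.5411]
```

View pics/z3.png

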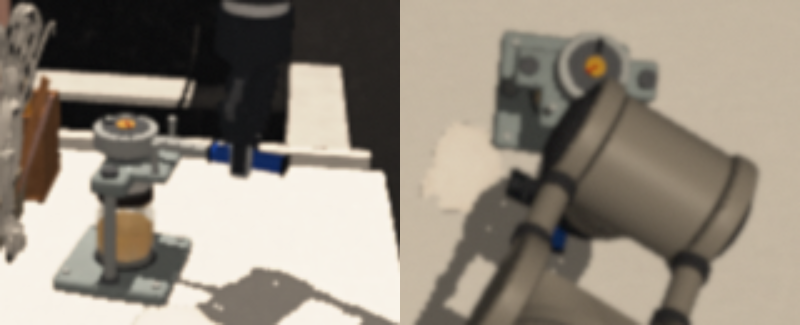

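The fingers hold the sleeve, with a gap of 19.3 mm. Next is the counter-clockwise return to the far end.

```bash
python3 -m crank '[0.0005,-0.016,0.001,0,0,-0.121,0, -0.002,-0.0295,0.001,0,0,-0.221,0, -0.0055,-0.0425,0.001,0,0,-0.321,0, -0.0105,-0.055,0.001,0,0,-0.421,0, -0.0165,-0.0675,0.001,0,0,-0.521,0, -0.0165,-0.0675,0.001,0,0,-0.521,0]'
python3 - <<'E'
from g import *
rows([ph(x) for x in (3.3,3.2,3.1,3.0,2.9,2.8,2.7,2.6)])
E
```

```text
time: 3.92
eef_pos: [0.464, -0.2792, 0.1488]
tcp_rot: [-0.405, 3.108, -0.006]
force: [5.0, 4.4, 10.7]
finger_gap: 0.0196
t 3.925 pos [ 0.464  -0.2792  0.1488] head 3.401 F [ 5.   4.4 10.7] gap 0.01959137034093227
[0.0006, 0.0148, 0.0022, -0.0046, 0.0065, 0.101]
[-0.0015, 0.0281, 0.0021, -0.0043, 0.0067, 0.201]
[-0.0048, 0.0412, 0.0021, -0.004, 0.0069, 0.301]
[-0.0095, 0.0538, 0.0021, -0.0036, 0.0071, 0.401]
[-0.0153, 0.066, 0.002, -0.0033, 0.0073, 0.501]
[-0.0224, 0.0775, 0.002, -0.0029, 0.0075, 0.601]
[-0.0306, 0.0882, 0.002, -0.0026, 0.0077, 0.701]
[-0.0398, 0.0981, 0.002, -0.0022, 0.0079, 0.801]
```

```bash
python3 -m crank '[0.0006,0.014,0,0,0,0.1,0, -0.0015,0.0275,0,0,0,0.2,0, -0.005,0.0405,0,0,0,0.3,0, -0.0095,0.053,0,0,0,0.4,0, -0.0155,0.0655,0,0,0,0.5,0, -0.0225,0.077,0,0,0,0.6,0, -0.0305,0.088,0,0,0,0.7,0, -0.04,0.0975,0,0,0,0.8,0, -0.04,0.0975,0,0,0,0.8,0]'
python3 - <<'E'
from g import *
rows([ph(x) for x in (2.7,2.8,2.9,3.0,3.1,3.2,3.3,3.41)])
E
```

```text
time: 5.05
eef_pos: [0.4788, -0.175, 0.1488]
tcp_rot: [0.838, 3.017, -0.005]
force: [5.5, -2.8, 8.4]
finger_gap: 0.0195
t 5.05 pos [ 0.4788 -0.175   0.1488] head 2.5997 F [ 5.5 -2.8  8.4] gap 0.01948871349275569
[0.001, -0.0135, 0.0023, -0.0007, 0.0111, -0.1003]
[-0.001, -0.0269, 0.0024, -0.0013, 0.011, -0.2003]
[-0.0044, -0.0399, 0.0024, -0.0018, 0.011, -0.3002]
[-0.009, -0.0526, 0.0024, -0.0024, 0.0109, -0.4002]
[-0.0149, -0.0648, 0.0025, -0.0029, 0.0108, -0.5002]
[-0.0219, -0.0763, 0.0026, -0.0035, 0.0107, -0.6002]
[-0.0301, -0.087, 0.0027, -0.004, 0.0106, -0.7002]
[-0.0403, -0.0978, 0.0028, -0.0046, 0.0104, -0.8102]
```

```bash
python3 -m crank '[0.001,-0.0135,0,0,0,-0.1,0, -0.001,-0.027,0,0,0,-0.2,0, -0.0045,-0.04,0,0,0,-0.3,0, -0.009,-0.0525,0,0,0,-0.4,0, -0.015,-0.065,0,0,0,-0.5,0, -0.022,-0.0765,0,0,0,-0.6,0, -0.03,-0.087,0,0,0,-0.7,0, -0.0405,-0.098,0,0,0,-0.81,0, -0.0405,-0.098,0,0,0,-0.81,0]'
python3 - <<'E'
from g import *
rows([ph(x) for x in (3.3,3.2,3.1,3.0,2.9,2.8,2.7,2.59)])
E
```

```text
time: 6.18
eef_pos: [0.4642, -0.2798, 0.1489]
tcp_rot: [-0.419, 3.102, -0.009]
force: [13.3, 3.9, 6.3]
finger_gap: 0.0194
t 6.175 pos [ 0.4642 -0.2798  0.1489] head 3.4101 F [13.3  3.9  6.3] gap 0.019447600505279935
[0.0004, 0.0154, 0.0023, -0.0064, 0.0109, 0.1101]
[-0.0017, 0.0287, 0.0022, -0.0059, 0.0112, 0.2101]
[-0.0052, 0.0418, 0.0021, -0.0053, 0.0115, 0.3101]
[-0.0099, 0.0544, 0.0021, -0.0048, 0.0118, 0.4101]
[-0.0159, 0.0665, 0.0021, -0.0042, 0.0121, 0.5101]
[-0.0231, 0.0779, 0.0021, -0.0036, 0.0124, 0.6101]
[-0.0314, 0.0886, 0.0021, -0.003, 0.0126, 0.7101]
[-0.0417, 0.0993, 0.0021, -0.0023, 0.0128, 0.8201]
```

```bash
python3 -m crank '[-0.001,0.015,0,0,0,0.11,0, -0.003,0.028,0,0,0,0.21,0, -0.0065,0.041,0,0,0,0.31,0, -0.011,0.054,0,0,0,0.41,0]'
python3 - <<'E'
from g import *
rows([ph(x) for x in (2.9,2.8,2.7,2.59)])
E
```

```text
time: 6.68
eef_pos: [0.4608, -0.2251, 0.1489]
tcp_rot: [0.227, 3.119, -0.009]
force: [17.7, -1.5, -0.2]
finger_gap: 0.019
t 6.675 pos [ 0.4608 -0.2251  0.1489] head 2.9964 F [17.7 -1.5 -0.2] gap 0.018971470143950276
[0.0009, 0.0136, 0.0024, -0.0039, 0.0144, 0.0963]
[-0.0011, 0.027, 0.0023, -0.0031, 0.0146, 0.1963]
[-0.0044, 0.0401, 0.0023, -0.0024, 0.0148, 0.2963]
[-0.0095, 0.054, 0.0023, -0.0016, 0.015, 0.4063]
```

```bash
python3 -m crank '[-0.002,0.0135,0,0,0,0.096,0, -0.004,0.027,0,0,0,0.196,0, -0.007,0.04,0,0,0,0.296,0, -0.012,0.054,0,0,0,0.406,0, -0.012,0.054,0,0,0,0.406,0]'
python3 - <<'E'
from g import *
from h import *
rows([ph(x,r=.134) for x in (2.7,2.8,2.9,3.0,3.1,3.2,3.3,3.41)])
for n in("side","top"):
    p,d=imaging.capture(n); cv2.imwrite(f"pics/{n}4.png",p[:,:,::-1])
a=cv2.imread("pics/side4.png")[150:250,220:360];b=cv2.imread("pics/side0.png")[150:250,220:360]
cv2.imwrite("pics/z5.png",np.hstack([cv2.resize(a,(400,286)),cv2.resize(b,(400,286))]))
E
```

```text
time: 7.3
eef_pos: [0.4793, -0.174, 0.1488]
tcp_rot: [0.847, 3.012, -0.007]
force: [6.8, -6.8, 4.7]
finger_gap: 0.0194
t 7.3 pos [ 0.4793 -0.174   0.1488] head 2.5932 F [ 6.8 -6.8  4.7] gap 0.01941760726562419
[-0.0001, -0.0146, 0.0024, -0.0013, 0.0131, -0.1068]
[-0.0022, -0.0278, 0.0024, -0.002, 0.013, -0.2068]
[-0.0056, -0.0408, 0.0024, -0.0026, 0.0129, -0.3068]
[-0.0103, -0.0533, 0.0025, -0.0033, 0.0128, -0.4068]
[-0.0162, -0.0654, 0.0026, -0.0039, 0.0127, -0.5068]
[-0.0233, -0.0767, 0.0027, -0.0046, 0.0125, -0.6068]
[-0.0315, -0.0873, 0.0028, -0.0052, 0.0124, -0.7068]
[-0.0416, -0.098, 0.003, -0.006, 0.0121, -0.8168]
```

View pics/z5.png

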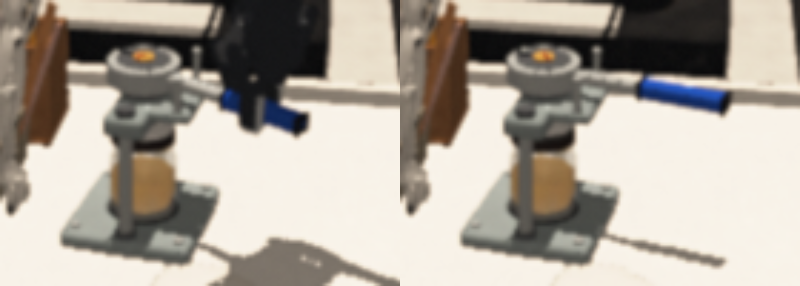

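The wrench (sleeve now about 310,190) has swung to the clockwise end and the fingers still hold it. On to the third return and stroke.

```bash
python3 -m crank '[0,-0.0145,0,0,0,-0.107,0, -0.002,-0.028,0,0,0,-0.207,0, -0.0055,-0.041,0,0,0,-0.307,0, -0.0105,-0.0535,0,0,0,-0.407,0, -0.0165,-0.0655,0,0,0,-0.507,0, -0.0235,-0.077,0,0,0,-0.607,0, -0.0315,-0.0875,0,0,0,-0.707,0, -0.0415,-0.098,0,0,0,-0.817,0, -0.0415,-0.098,0,0,0,-0.817,0]'
python3 - <<'E'
from g import *
rows([ph(x,r=.134) for x in (3.3,3.2,3.1,3.0)])
E
```

```text
time: 8.52
eef_pos: [0.464, -0.2792, 0.1489]
tcp_rot: [-0.419, 3.103, -0.01]
force: [11.9, 1.9, 6.6]
finger_gap: 0.0195
t 8.525 pos [ 0.464  -0.2792  0.1489] head 3.4103 F [11.9  1.9  6.6] gap 0.019541305142044715
[-0.0006, 0.0146, 0.0023, -0.0075, 0.0103, 0.1102]
[-0.0027, 0.0279, 0.0022, -0.007, 0.0107, 0.2102]
[-0.0061, 0.0408, 0.0021, -0.0065, 0.011, 0.3102]
[-0.0109, 0.0533, 0.0021, -0.006, 0.0114, 0.4102]
```

```bash
python3 -m crank '[-0.002,0.0145,0,0,0,0.11,0, -0.004,0.028,0,0,0,0.21,0, -0.0075,0.041,0,0,0,0.31,0]'
python3 -m crank '[-0.001,0.0135,0,0,0,0.1,0, -0.003,0.0265,0,0,0,0.2,0]'
python3 - <<'E'
from g import *
rows([ph(x,r=.133) for x in (2.8,2.7,2.59)])
E
```

```text
time: 8.9
eef_pos: [0.4595, -0.2376, 0.1489]
tcp_rot: [0.071, 3.13, -0.01]
force: [9.6, -5.9, 3.0]
finger_gap: 0.0193
time: 9.15
eef_pos: [0.4636, -0.2111, 0.1489]
tcp_rot: [0.383, 3.107, -0.008]
force: [8.2, -4.3, 3.8]
finger_gap: 0.0194
t 9.15 pos [ 0.4636 -0.2111  0.1489] head 2.8964 F [ 8.2 -4.3  3.8] gap 0.01942913279998969
[-0.0011, 0.0126, 0.0023, -0.0033, 0.0118, 0.0964]
[-0.003, 0.0257, 0.0023, -0.0027, 0.0119, 0.1964]
[-0.0067, 0.0399, 0.0023, -0.002, 0.0121, 0.3064]
```

```bash
python3 -m crank '[-0.001,0.013,0,0,0,0.096,0, -0.003,0.0255,0,0,0,0.196,0]'
python3 - <<'E'
from g import *
rows([ph(x,r=.133) for x in (2.59,)])
E
```

```text
time: 9.4
eef_pos: [0.4723, -0.187, 0.1489]
tcp_rot: [0.684, 3.055, -0.006]
force: [6.0, -3.7, 5.8]
finger_gap: 0.0196
t 9.4 pos [ 0.4723 -0.187   0.1489] head 2.701 F [ 6.  -3.7  5.8] gap 0.019600837838062424
[-0.0012, 0.0149, 0.0024, -0.0009, 0.0113, 0.111]
```

```bash
python3 -m crank '[-0.002,0.015,0,0,0,0.11,0, -0.002,0.015,0,0,0,0.11,0]'
python3 - <<'E'
from g import *
rows([ph(x,r=.1335) for x in (2.7,2.8,2.9,3.0,3.1,3.2,3.3,3.41)])
E
```

```text
time: 9.65
eef_pos: [0.4795, -0.1737, 0.1488]
tcp_rot: [0.847, 3.017, -0.005]
force: [-2.0, -4.0, 10.5]
finger_gap: 0.0195
t 9.65 pos [ 0.4795 -0.1737  0.1488] head 2.5939 F [-2.  -4.  10.5] gap 0.019493426434096555
[-0.0006, -0.0149, 0.0023, -0.0015, 0.0087, -0.1061]
[-0.0027, -0.0281, 0.0024, -0.002, 0.0086, -0.2061]
[-0.0061, -0.041, 0.0024, -0.0024, 0.0085, -0.3061]
[-0.0108, -0.0535, 0.0025, -0.0028, 0.0084, -0.4061]
[-0.0166, -0.0654, 0.0025, -0.0033, 0.0083, -0.5061]
[-0.0237, -0.0768, 0.0026, -0.0037, 0.0082, -0.6061]
[-0.0318, -0.0874, 0.0027, -0.0041, 0.008, -0.7061]
[-0.0419, -0.098, 0.0028, -0.0046, 0.0078, -0.8161]
```

```bash
python3 -m crank '[0,-0.0145,0,0,0,-0.107,0, -0.002,-0.028,0,0,0,-0.207,0, -0.0055,-0.041,0,0,0,-0.307,0, -0.0105,-0.0535,0,0,0,-0.407,0, -0.0165,-0.0655,0,0,0,-0.507,0, -0.0235,-0.077,0,0,0,-0.607,0, -0.0315,-0.0875,0,0,0,-0.707,0, -0.0415,-0.098,0,0,0,-0.817,0, -0.0415,-0.098,0,0,0,-0.817,0]'
python3 -m crank '[-0.002,0.0145,0,0,0,0.11,0, -0.004,0.028,0,0,0,0.21,0]'
python3 -m crank '[-0.001,0.0135,0,0,0,0.1,0]'
python3 -m crank '[-0.001,0.0135,0,0,0,0.1,0]'
python3 -m crank '[-0.001,0.0135,0,0,0,0.1,0]'
python3 - <<'E'
from g import *
rows([ph(x,r=.133) for x in (2.8,2.7,2.59)])
E
```

```text
time: 10.78
eef_pos: [0.4641, -0.2798, 0.1488]
tcp_rot: [-0.422, 3.106, -0.009]
force: [2.9, 1.0, 9.0]
finger_gap: 0.0194
time: 11.02
eef_pos: [0.4595, -0.2511, 0.1488]
tcp_rot: [-0.087, 3.134, -0.008]
force: [2.0, -1.0, 8.4]
finger_gap: 0.0194
time: 11.15
eef_pos: [0.4595, -0.2378, 0.1488]
tcp_rot: [0.069, 3.135, -0.009]
force: [-1.2, -5.4, 8.9]
finger_gap: 0.0195
time: 11.28
eef_pos: [0.4609, -0.2242, 0.1488]
tcp_rot: [0.226, 3.128, -0.008]
force: [-1.4, -3.0, 11.0]
finger_gap: 0.0195
time: 11.4
eef_pos: [0.4636, -0.2108, 0.1488]
tcp_rot: [0.382, 3.113, -0.007]
force: [-3.2, -3.3, 12.2]
finger_gap: 0.0193
t 11.4 pos [ 0.4636 -0.2108  0.1488] head 2.8974 F [-3.2 -3.3 12.2] gap 0.01934371938908839
[-0.0012, 0.0122, 0.0023, -0.0034, 0.006, 0.0974]
[-0.0031, 0.0254, 0.0022, -0.0031, 0.0062, 0.1974]
[-0.0068, 0.0395, 0.0022, -0.0028, 0.0064, 0.3074]
```

```bash
python3 -m crank '[-0.0005,0.013,0,0,0,0.097,0]'
python3 -m crank '[-0.0005,0.013,0,0,0,0.1,0]'
python3 -m crank '[-0.0005,0.013,0,0,0,0.1,0]'
python3 - <<'E'
from g import *
from h import *
rows([ph(x,r=.1335) for x in (2.56,)])
for n in("side","top"):
    p,d=imaging.capture(n); cv2.imwrite(f"pics/{n}6.png",p[:,:,::-1])
a=cv2.imread("pics/side6.png")[160:220,240:310];b=cv2.imread("pics/side0.png")[160:220,240:310]
c=cv2.imread("pics/top6.png")[170:205,345:390];d=cv2.imread("pics/top0.png")[170:205,345:390]
f=lambda i:cv2.resize(i,(400,300),interpolation=cv2.INTER_CUBIC)
cv2.imwrite("pics/z6.png",np.vstack([np.hstack([f(a),f(b)]),np.hstack([f(c),f(d)])]))
E
```

```text
time: 11.52
eef_pos: [0.4674, -0.1986, 0.1488]
tcp_rot: [0.532, 3.09, -0.007]
force: [-1.6, -5.2, 10.5]
finger_gap: 0.0194
time: 11.65
eef_pos: [0.4725, -0.1863, 0.1488]
tcp_rot: [0.686, 3.059, -0.006]
force: [0.4, -3.1, 9.3]
finger_gap: 0.0193
time: 11.78
eef_pos: [0.4788, -0.1747, 0.1488]
tcp_rot: [0.837, 3.02, -0.005]
force: [0.1, -4.7, 8.8]
finger_gap: 0.0196
t 11.775 pos [ 0.4788 -0.1747  0.1488] head 2.6007 F [ 0.1 -4.7  8.8] gap 0.019608332874645317
[-0.0, 0.005, 0.0023, -0.0009, 0.0084, 0.0407]
```

View pics/z6.png

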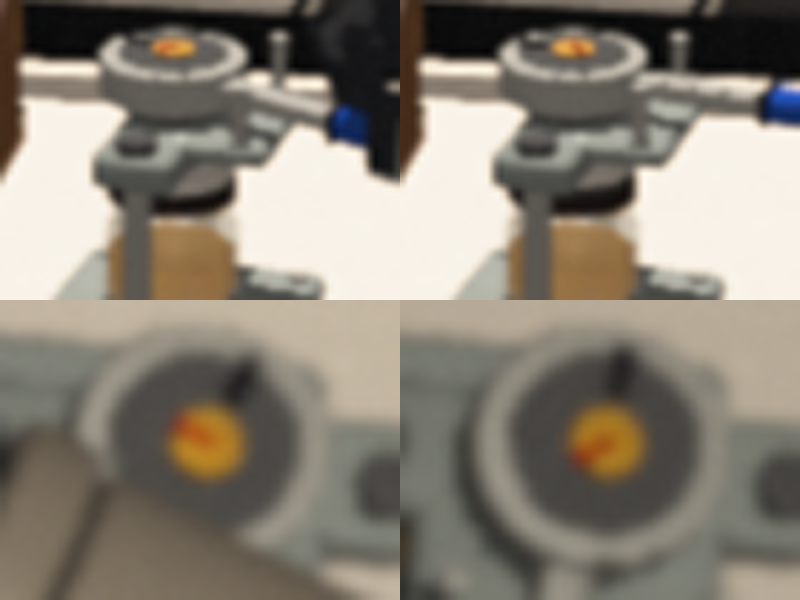

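```bash
python3 - <<'E'
from h import *
f=lambda i:cv2.resize(i,(260,260),interpolation=cv2.INTER_CUBIC)
r=[]
for k in (0,1,2,4,6):
    i=cv2.imread(f"pics/top{k}.png"); c=i[178:196,358:376]; r.append(f(c))
    h=cv2.cvtColor(i,cv2.COLOR_BGR2HSV).astype(int); g=i.astype(int)
    sub=g[180:194,360:375]; hh=h[180:194,360:375]
    m=(hh[...,0]<30)&(hh[...,1]>140); ys,xs=np.nonzero(m); o=np.array([xs.mean(),ys.mean()])
    red=m*(np.clip(14-hh[...,0],0,None)); yy,xx=np.mgrid[:14,:15]
    if red.sum(): 
        v=np.array([(red*xx).sum(),(red*yy).sum()])/red.sum()-o; print(k,o+[360,180],v,"cw image angle",np.arctan2(v[1],v[0]))
r.append(np.zeros_like(r[0]))
cv2.imwrite("pics/z7.png",np.vstack([np.hstack(r[:3]),np.hstack(r[3:])]))
E
```

```text
0 [367.6        186.18181818] [-2.87777778  1.81818182] cw image angle 2.5781179365129314
1 [367.46153846 186.01923077] [-2.51153846  1.93076923] cw image angle 2.486193126236635
2 [367.6        186.18181818] [-2.86315789  1.8708134 ] cw image angle 2.5628246160299755
4 [367.59259259 186.25925926] [-2.59259259 -2.14814815] cw image angle -2.449671271350934
6 [367.59259259 186.25925926] [-2.39259259 -2.05925926] cw image angle -2.4309302427641417
```

View pics/z7.png

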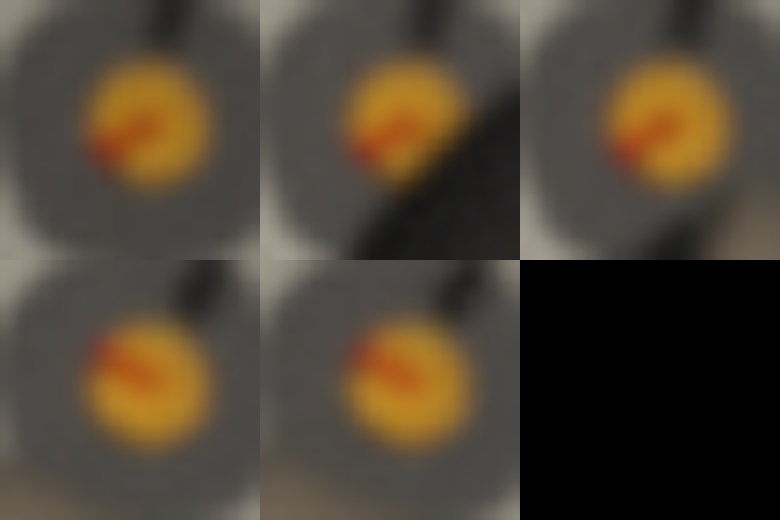

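The red pointer gained about 1.25 rad over the first two strokes, then nothing in strokes 3 and 4. I'll check whether that means it is home, using the other press's pointer as a zero reference, the plate gap in the side view, and the stroke's force.

```bash
python3 - <<'E'
from h import *
f=np.load("top0.npz"); 
for nm,(u0,u1,v0,v1) in dict(cup=(115,200,175,240),syr=(320,400,165,235)).items():
    m=np.zeros((420,560),bool); m[v0:v1,u0:u1]=1
    q=ptsd("top",m,f["d"]); 
    for lo,hi in((.008,.03),(.12,.152)):
        s=q[(q[:,2]>lo)&(q[:,2]<hi)]; print(nm,cv2.minAreaRect((s[:,:2]*1000).astype(np.float32)))
def ptr(k,box):
    i=cv2.imread(f"pics/top{k}.png"); h=cv2.cvtColor(i,cv2.COLOR_BGR2HSV).astype(int); u0,u1,v0,v1=box
    hh=h[v0:v1,u0:u1]; m=(hh[...,0]<30)&(hh[...,1]>140); yy,xx=np.mgrid[v0:v1,u0:u1]
    o=np.array([xx[m].mean(),yy[m].mean()]); red=m*np.clip(14-hh[...,0],0,None)
    r=np.array([(red*xx).sum(),(red*yy).sum()])/red.sum()
    a=plane("top",r,.181)-plane("top",o,.181); return np.arctan2(a[1],a[0])
for k in(0,2,4,6): print(k,"world heading ccw: syr",ptr(k,(360,375,180,194)),"cup",ptr(k,(140,155,190,205)))
f2=lambda i:cv2.resize(i,(400,300),interpolation=cv2.INTER_CUBIC)
a=cv2.imread("pics/side6.png")[186:213,252:288];b=cv2.imread("pics/side0.png")[186:213,252:288]
c=cv2.imread("pics/top0.png")[187:207,135:162]
cv2.imwrite("pics/z8.png",np.vstack([np.hstack([f2(a),f2(b)]),np.hstack([f2(c),f2(cv2.imread("pics/side4.png")[186:213,252:288])])]))
E
```

```text
cup ((575.9705810546875, 272.79901123046875), (140.57015991210938, 130.24282836914062), 80.43746948242188)
cup ((557.9486083984375, 276.86700439453125), (141.32244873046875, 77.1284408569336), 80.68643188476562)
syr ((592.6321411132812, -244.0413818359375), (140.61984252929688, 130.53611755371094), 82.0579833984375)
syr ((574.1130981445312, -241.77081298828125), (140.5640411376953, 77.65383911132812), 82.38197326660156)
0 world heading ccw: syr 2.110918784100724 cup 2.8078608911873473
2 world heading ccw: syr 2.1258283353669816 cup 2.8156846986613564
4 world heading ccw: syr 0.839841294998055 cup 2.7918512033247755
6 world heading ccw: syr 0.8204352397765323 cup 2.8079571070524083
```

View pics/z8.png

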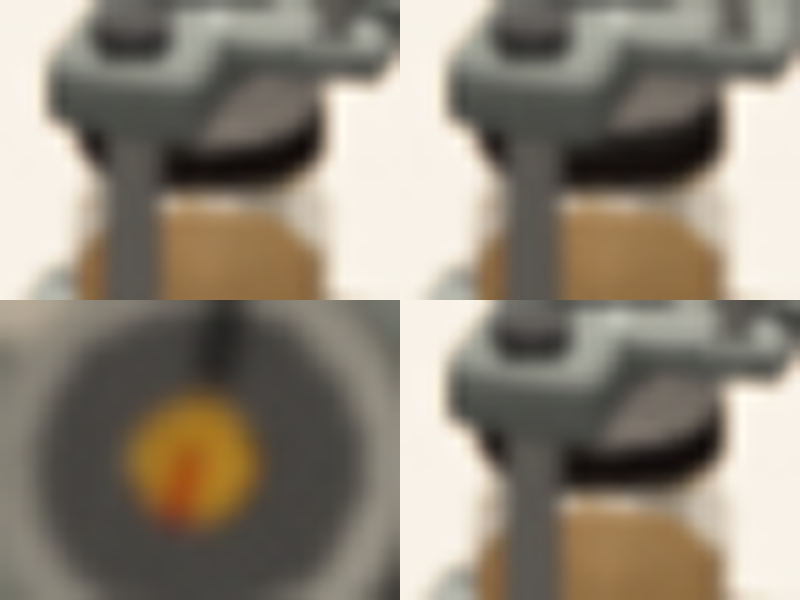

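The checks agree. Assuming the pointer lies along −x at zero, the syrup screw went from about 0.9 to 2.1 and the cup screw stays at about 0.17. The plate now covers about half of the lid edge (side crop, top-left against top-right). But strokes 3 and 4 were not blocked, so I'll do one slower confirming stroke and watch pointer and force.

```bash
python3 -m crank '[0,-0.0145,0,0,0,-0.107,0, -0.002,-0.028,0,0,0,-0.207,0, -0.0055,-0.041,0,0,0,-0.307,0, -0.0105,-0.0535,0,0,0,-0.407,0, -0.0165,-0.0655,0,0,0,-0.507,0, -0.0235,-0.077,0,0,0,-0.607,0, -0.0315,-0.0875,0,0,0,-0.707,0, -0.0415,-0.098,0,0,0,-0.817,0, -0.0415,-0.098,0,0,0,-0.817,0]'
python3 -m crank '[-0.001,0.007,0,0,0,0.055,0, -0.002,0.0145,0,0,0,0.11,0, -0.0025,0.021,0,0,0,0.16,0, -0.004,0.028,0,0,0,0.21,0, -0.004,0.028,0,0,0,0.21,0]'
for i in 1 2 3 4 5; do :; done
python3 -m crank '[-0.0005,0.007,0,0,0,0.05,0, -0.001,0.0135,0,0,0,0.1,0, -0.001,0.0135,0,0,0,0.1,0]'
python3 -m crank '[-0.0005,0.007,0,0,0,0.05,0, -0.001,0.0135,0,0,0,0.1,0, -0.001,0.0135,0,0,0,0.1,0]'
python3 -m crank '[-0.0005,0.007,0,0,0,0.05,0, -0.001,0.0135,0,0,0,0.1,0, -0.001,0.0135,0,0,0,0.1,0]'
python3 -m crank '[-0.0005,0.007,0,0,0,0.05,0, -0.001,0.0135,0,0,0,0.1,0, -0.001,0.0135,0,0,0,0.1,0]'
python3 -m crank '[-0.0005,0.007,0,0,0,0.05,0, -0.001,0.0135,0,0,0,0.1,0, -0.001,0.0135,0,0,0,0.1,0]'
python3 - <<'E'
from g import *
from h import *
rows([ph(x,r=.1335) for x in (2.59,)])
p,d=imaging.capture("top"); cv2.imwrite("pics/top8.png",p[:,:,::-1])
i=cv2.imread("pics/top8.png"); cv2.imwrite("pics/z9.png",cv2.resize(i[178:196,358:376],(300,300),interpolation=cv2.INTER_CUBIC))
E
```

```text
time: 13.0
eef_pos: [0.4645, -0.281, 0.1488]
tcp_rot: [-0.438, 3.105, -0.009]
force: [2.1, 0.5, 10.5]
finger_gap: 0.0197
time: 13.62
eef_pos: [0.4596, -0.2523, 0.1488]
tcp_rot: [-0.108, 3.135, -0.009]
force: [-1.9, -4.3, 10.5]
finger_gap: 0.0199
time: 14.0
eef_pos: [0.4595, -0.2389, 0.1488]
tcp_rot: [0.049, 3.137, -0.009]
force: [-4.0, -4.0, 11.4]
finger_gap: 0.0193
time: 14.38
eef_pos: [0.4607, -0.2252, 0.1488]
tcp_rot: [0.206, 3.13, -0.007]
force: [-5.2, -2.9, 12.8]
finger_gap: 0.0197
time: 14.75
eef_pos: [0.4633, -0.2119, 0.1488]
tcp_rot: [0.362, 3.116, -0.007]
force: [-6.4, -2.9, 12.9]
finger_gap: 0.0193
time: 15.12
eef_pos: [0.4673, -0.1989, 0.1487]
tcp_rot: [0.518, 3.094, -0.006]
force: [-6.7, -3.0, 13.7]
finger_gap: 0.0193
time: 15.5
eef_pos: [0.4725, -0.1864, 0.1487]
tcp_rot: [0.672, 3.065, -0.005]
force: [-6.3, -2.9, 14.8]
finger_gap: 0.0191
t 15.5 pos [ 0.4725 -0.1864  0.1487] head 2.7101 F [-6.3 -2.9 14.8] gap 0.01914109372593436
[-0.0009, 0.0142, 0.0022, -0.0022, 0.005, 0.1201]
```

View pics/z9.png

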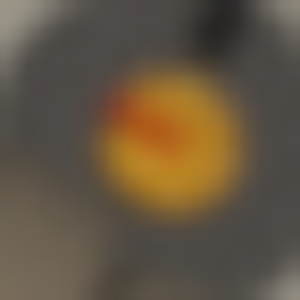

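The pointer is unchanged (red end at upper left) and the tangential force is only about 3 N, so the screw is at its stop and the ratchet is giving way. I'll release and back off upward.

```bash
python3 -m crank '[0,0,0,0,0,0,0.6, 0,0,0,0,0,0,0.6, 0,0,0,0,0,0,0.6, 0,0,0,0,0,0,0.6]'
python3 -m crank '[0,0,-0.04,0,0,0,0.6, 0,0,-0.09,0,0,0,0.6, 0,0,-0.13,0,0,0,0.6, 0.06,0,-0.13,0,0,0,0.6, 0.12,0,-0.13,0,0,0,0.6, 0.12,0.06,-0.13,0,0,0,0.6, 0.12,0.12,-0.13,0,0,0,0.6, 0.12,0.12,-0.13,0,0,0,0.6, 0.12,0.12,-0.13,0,0,0,0.6]'
python3 - <<'E'
from h import *
for n in("side","top"):
    p,d=imaging.capture(n); cv2.imwrite(f"pics/{n}9.png",p[:,:,::-1])
    for m in comps(p,(105,120,60),(130,255,255),60): c,r,k=cen(m); print(n,c,plane(n,c,.165))
f2=lambda i:cv2.resize(i,(400,300),interpolation=cv2.INTER_CUBIC)
A=cv2.imread("pics/side9.png");B=cv2.imread("pics/top9.png")
cv2.imwrite("pics/z10.png",np.vstack([np.hstack([f2(A),f2(B)]),np.hstack([f2(A[186:213,252:288]),f2(B[173:203,348:388])])]))
E
```

```text
time: 16.05
eef_pos: [0.4723, -0.1852, 0.1461]
tcp_rot: [0.67, 3.068, -0.001]
force: [-0.4, 0.4, 0.6]
finger_gap: 0.0511
time: 17.18
eef_pos: [0.4129, -0.026, 0.2758]
tcp_rot: [0.668, 3.069, -0.002]
force: [0.3, -0.2, -0.8]
finger_gap: 0.0512
side [314.06349206 185.72486772] [ 0.47184971 -0.1879926   0.165     ]
side [316.25540541 324.53108108] [0.44166219 0.29866061 0.165     ]
top [343.93506494 239.2987013 ] [ 0.46937741 -0.18445279  0.165     ]
top [137.32352941 255.98739496] [0.44118119 0.29873424 0.165     ]
```

View pics/z10.png

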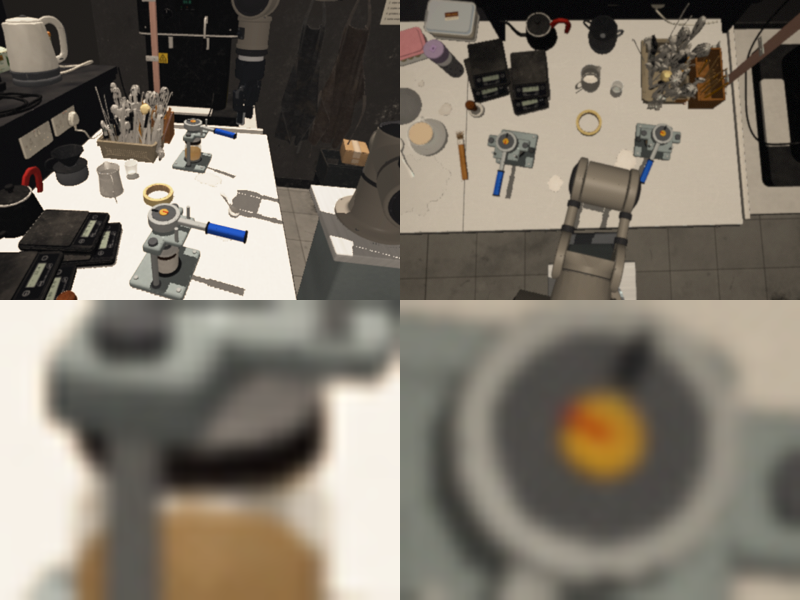

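The wrench is free, the arm is clear, the pointer and plate have held their position, and the other press is unmoved. I'm handing in.

```bash
python3 -c "
from rig import ticket; print(ticket.finish_job())"
```

```text
the job is handed in; nothing more can be done
None
```

I tightened the syrup-jar press, let go of its wrench and handed the job in with the clock at about 17 s of the allowed 54 s. The job reported no verdict. I gripped the wrench by its blue sleeve and gave it four strokes clockwise between the pins, plus a slower fifth, about three-quarters of a swing, to confirm.

**Screw:** the pointer on the head turned about 1.25–1.3 rad in the first two strokes, then did not move in the later three. The plate sits visibly lower on the lid. Taking the pointer as lying along the press's −x at zero, the screw reads about 2.1–2.2 rad. That is within my measuring error of the 2.0 stop.

**Disagreement:** I expected the wrench to be blocked once the screw was home. Instead strokes 3 to 5 went through with only about 3–5 N. I took this as the ratchet giving way at the stop, so "fully home" rests on the pointer no longer moving and on the plate. No force rise confirmed it.

**Release and other press:** after release the force on the tool was near zero and the arm was well clear. The wrench on the steel-cup press was where it started. I last measured that press's pointer after stroke 4, and it was unchanged at about 0.17 rad.

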